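# Free the bead stuck in a bottle's neck

### The job

The red bead is stuck in the neck of the clear bottle with the red foot. Pick that bottle up by its neck and rock it side to side, about 40 degrees each way in the plane of its broad face, until the bead drops down into the belly of the bottle; never lay it flat or turn it over. Then stand it upright in the middle of the round cork coaster and let go, leaving the bottle with the blue foot where it stands.

Things in the scene. Friction and masses are not known exactly. Their poses are not given: they have to be found in the camera images.
- bottle_red: Flat clear corked bottle, red foot, 0.13-0.21 kg, loose, 122 mm high, broad face to the robot. Origin: centre of underside; z up, y along the broad side, x through its thickness. Foot 56x90x8 mm (x,y,z); belly 28x80, z 8-44; neck z 58-112, 40 wide (y), flat faces 28 apart (x): grip these near z=90, closing along x. Cork fixed. Yaw within 0.45 rad of the robot's axes.
- bead_red: Red bead, 16 mm diameter, origin its centre, loose in the red-footed bottle. Starts 95 mm up, on a lip inside the neck's -y wall (bottle axes); a second lip is lower on the +y wall. Both slope 10 deg down to their wall. Lean the bottle over 30 deg (say 40) to its +y for 0.6 s, then to -y: the bead rolls off one lip, then the other, into the belly (below 45 mm). More swings do no harm.
- bottle_blue: Bottle of the same shape and size on a blue foot, a blue bead already in its belly; leave it standing. Origin and axes as for the red-footed one.
- coaster: Round cork coaster, 140 mm in diameter, 5 mm thick, lying fixed on the table; origin at the centre of its underside.
Things that resemble listed ones, but are neither listed nor needed, are in the scene too. Several things have the shape of the coaster; the one meant has the colours described above.

How it is judged:
At the end, for the whole second after the job is handed in: The red bead lies in the belly of the red-footed bottle (its centre less than 45 mm above the bottle's underside); that bottle stands upright (within 0.1 rad) and still on the cork coaster, its centre within 25 mm of the coaster's centre (z of bead_red in the frame of bottle_red between 0.005 and 0.045 m and horizontal distance between bottle_red and coaster below 0.025 m and z of bottle_red in the frame of coaster between 0.002 and 0.009 m and angle between bottle_red's own z axis and vertical below 0.1 rad and linear speed of bottle_red below 0.02 m/s); the robot touches nothing.
It fails at once if the red-footed bottle is laid flat or turned over (leaning more than 1.2 rad) (angle between bottle_red's own z axis and vertical above 1.2 rad).
It fails at once if the blue-footed bottle is moved more than 20 mm or knocked over (distance of bottle_blue from where it was at the start of the episode above 0.02 m or angle between bottle_blue's own z axis and vertical above 0.3 rad).
It also fails if it takes over 58 s, if anything falls off the work surface, if the arm or the gripper's body presses on something with over 40 N, if the wrist force passes 120 N, or if a joint passes its speed limit or range.

### The arm

A 6-joint arm with a two-finger parallel gripper is mounted at the origin on a cart in front of the work surface, level with it; the furniture and walls round the work are solid. World frame = base frame: x ahead of the robot, y to its left, z up, the work surface at z = 0. Lengths are in m, angles in rad, forces in N, time in s.
With the tool pointing down it reaches from about 0.25 to 0.8 m from the base axis. Payload 8.5 kg.
Tool frame: the origin (TCP) lies at the centre of the arm's flange, where the gripper is bolted on; the fingertips stand 173 mm ahead of it and the grasp point (between the pads) lies 155 mm ahead of it; x points along the fingers, y is the direction in which the jaws open and shut, and the axes are right-handed (so a half turn about x gives the same grasp; the last joint's range is limited). The gripper opens to 85 mm and grips with 20 to 120 N. Pads are 22 mm wide; open, the fingers measure 114 mm over their backs; the gripper's body (76 mm by 85 mm) begins 54 mm behind the grasp point. The pads swing forward as they close: fully open they stand 13 mm farther back than shut.
Start: joints at [-1.253, 0.238, -0.013, 1.319, 0, 1.571], TCP at [0.164, -0.499, 0.405] pointing down, gripper open.
Joint ranges: [-2.66, 2.66], [-1.03, 1.9], [-1.14, 1.46], [-1.82, 2.27], [-1.45, 1.34], [-3.14, 3.14]. Speed limits (rad/s): [2.22, 2.22, 2.79, 3.14, 3.14, 3.14].

### API

Orientations are given as a 3x3 rotation matrix whose columns are the frame's x, y, z axes.
In Python, from plant import ctrl gives the robot as it stands. The module is installed in compiled form; this text tells all that it offers.
- The arm moves only by the shell command python3 -m creep 'ROWS'. ROWS is JSON, a list of rows, each an object with "grip": the closure, from 0 (fully open) to 1 (shut); "dp": the shift along the tool's x, y, z in m, a list of three; "angular": the turn, a rotation vector about the tool's x, y, z in rad, a list of three. A call has 1 to 20 rows; each row is the pose to reach, as a shift and turn from the pose measured when the call began, along the tool's axes at that moment; what a row does not reach only later rows make up. A row lasts 1/12 s, in which the tool goes at most 41.7 mm and 7.16 degrees, less where a joint would pass 70% of its speed; a pose out of reach is approached as far as the arm can. A call with a gripper value outside its range is refused whole. The fingers move at their own pace and stop on an object; the grip force is fixed at half the most. Time passes only in rows, so rows that repeat a pose let the fingers close. It gives the time, the measured TCP pose, the force and the opening at its end, in the units of the state.
- ctrl.state(): the state, without advancing time (a new reading comes with each control period).
- ctrl.camera(name): name is "scene" or "top" or "wrist"; returns the picture (384x512x3 uint8, red, green, blue); there is no depth.
- ctrl.calibration(name): a dict with "K" (3x3 intrinsics, pixels), "T" (4x4, takes a point from camera to world coordinates); the wrist camera has in their place "tool_from_camera" (4x4, takes a point from camera to tool coordinates, whose origin is the TCP and whose axes are the tool frame's). Camera axes: x right, y up, looking along -z (the intrinsics and any distortion apply to the point x, -y, -z); pixel columns grow to the right and rows downward; lengths in m; the calibration is good to about 2 mm. A picture is of the moment at which its call begins: read the wrist's pose just before it. calibration takes no time and is no camera call.
- ctrl.hand_in(): hands the job in, once; it reports no verdict.
Trained networks look in the newest picture that a camera, given by its name, has taken for a name from the list of things; names that differ only in an ending like _2 or _b are one class to them, and where a whole thing is asked for, a point or a joint stands for the part that bears it (a point fixed in the world has none). Each returns a list of dicts, best first, with "conf" (0 to 1); they miss things now and then, are a little off and sometimes report something else, mostly with a low value. They report only what shows in the picture. A call takes as long as a camera call. They do not tell look-alikes from the thing itself.
- ctrl.spot_in(camera, label): "box" ([left, top, right, bottom] in pixels, round what is visible of it).
- ctrl.landmark_of(camera, label): "centre" ([column, row] in pixels: a listed point, or the origin of a listed thing).
The state is a dict: "clock": time; "qpos": joint angles; "joint_velocities": joint speeds; "tau": joint torques, N m; "eef_pos": TCP position; "orientation": TCP orientation; "contact_force": force on the tool from outside, world axes, zero at the start; "ft_torque": the same for the moment, N m; "opening": finger opening in m.
Only numpy, scipy, OpenCV 4.12 (cv2) and the standard library are available. Lean on these libraries where they do the work, as an engineer would, in place of code of your own. Each camera call takes 0.05 s, during which the arm holds its last target. There are 200 camera calls.

## Working session

There is one attempt and no reset: what is moved stays moved. The work goes in short steps, Python scripts to look and compute and a shell command to move; the robot and the scene stay as the last step left them, time stands still between calls to the robot, and variables do not carry over. Pictures are saved under pics/ and viewed, about 8 in all and at most 12, crops included, and the job is handed in when it is done.

```bash
mkdir -p pics; cat > h.py <<'E'
import numpy as np, cv2
from plant import ctrl
def ray(cam,px):
    c=ctrl.calibration(cam);K=np.array(c["K"]);
    d=c.get("dist",c.get("D"))
    if "T" in c: T=np.array(c["T"])
    else:
        s=ctrl.state();W=np.eye(4);W[:3,:3]=s["orientation"];W[:3,3]=s["eef_pos"];T=W@np.array(c["tool_from_camera"])
    p=np.linalg.inv(K)@[px[0],px[1],1];p=np.array([p[0],-p[1],-p[2]])
    return T[:3,3],T[:3,:3]@p
def at_z(cam,px,z):
    o,d=ray(cam,px);return o+d*(z-o[2])/d[2]
def save(n,im): cv2.imwrite(f"pics/{n}.png",im[:,:,::-1])
E
python3 - <<'E'
from h import *
np.set_printoptions(precision=3,suppress=True)
s=ctrl.state();print(s)
for c in ["top","scene"]:
    im=ctrl.camera(c);save(c+"1",im);print(c,ctrl.calibration(c))
    for l in ["bottle_red","bead_red","bottle_blue","coaster"]:
        for r in ctrl.landmark_of(c,l): print(l,r,at_z(c,r["centre"],0.1 if 'bead' in l else 0))
E
python3 -c "
import cv2,numpy as np
" 
```

```text
{'clock': 0.0, 'qpos': array([-1.253,  0.239, -0.014,  1.319, -0.   ,  1.571]), 'joint_velocities': array([ 0.   , -0.   ,  0.001, -0.002,  0.001,  0.   ]), 'tau': array([  0.001, -53.878,  34.644,   0.018,  -0.   ,  -0.   ]), 'eef_pos': array([ 0.164, -0.499,  0.404]), 'orientation': array([[-0.   ,  0.312, -0.95 ],
       [ 0.001, -0.95 , -0.312],
       [-1.   , -0.001,  0.   ]]), 'contact_force': array([-0.167, -0.02 , -0.648]), 'ft_torque': array([-0.033, -0.007,  0.012]), 'opening': 0.08508550658406176}
top {'K': array([[426.975,   0.   , 258.486],
       [  0.   , 426.975, 190.508],
       [  0.   ,   0.   ,   1.   ]]), 'T': array([[ 0.029,  0.992, -0.125,  0.34 ],
       [-0.999,  0.034,  0.032,  0.011],
       [ 0.036,  0.124,  0.992,  1.06 ],
       [ 0.   ,  0.   ,  0.   ,  1.   ]])}
bottle_red {'centre': [328.3, 189.3], 'conf': 0.87} [ 0.483 -0.199  0.   ]
bottle_blue {'centre': [166.7, 153.9], 'conf': 0.57} [0.559 0.21  0.   ]
coaster {'centre': [254.4, 169.7], 'conf': 0.79} [ 0.526 -0.012  0.   ]
coaster {'centre': [197.4, 221.2], 'conf': 0.56} [0.393 0.125 0.   ]
scene {'K': array([[369.255,   0.   , 254.259],
       [  0.   , 369.255, 191.622],
       [  0.   ,   0.   ,   1.   ]]), 'T': array([[-0.812,  0.285, -0.509,  0.071],
       [-0.583, -0.423,  0.693,  0.583],
       [-0.018,  0.86 ,  0.51 ,  0.503],
       [ 0.   ,  0.   ,  0.   ,  1.   ]])}
bottle_red {'centre': [301.6, 184.8], 'conf': 0.85} [ 0.486 -0.202  0.   ]
bottle_red {'centre': [247.9, 210.1], 'conf': 0.73} [ 0.534 -0.019  0.   ]
bottle_blue {'centre': [172.4, 256.9], 'conf': 0.76} [0.559 0.21  0.   ]
coaster {'centre': [256.7, 263.2], 'conf': 0.7} [0.404 0.127 0.   ]
coaster {'centre': [247.1, 209.8], 'conf': 0.63} [ 0.536 -0.019  0.   ]
```

View pics/top1.png

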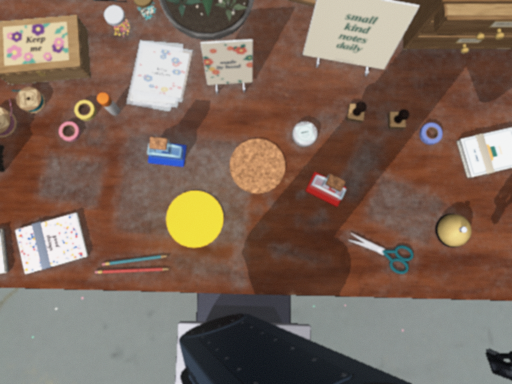

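View pics/scene1.png

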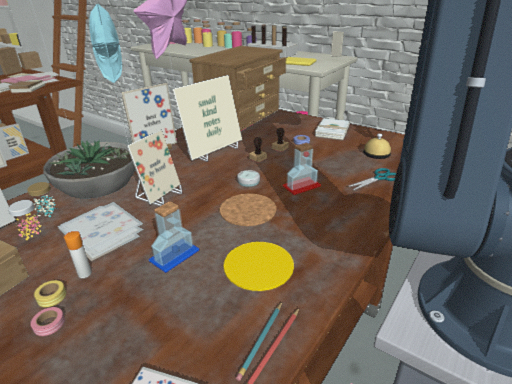

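The cork coaster is at top (257,166); the yellow disc at (195,219) is its look-alike. The red-footed bottle is at top (327,188) and scene (302,180), and the blue-footed one at top (166,153). Nothing else resembles a bottle. Next is a check crop and positions from colour masks.

```bash
cat > m.py <<'E'
from h import *
np.set_printoptions(precision=4,suppress=True)
ims={}
for c in ["top","scene"]:
    im=cv2.imread(f"pics/{c}1.png");hsv=cv2.cvtColor(im,cv2.COLOR_BGR2HSV)
    H,S,V=hsv[...,0],hsv[...,1],hsv[...,2]
    x,y=(327,188) if c=="top" else (302,182)
    red=((H<5)|(H>174))&(S>150)&(V>70); yy,xx=np.mgrid[:384,:512]
    red&=(abs(xx-x)<30)&(abs(yy-y)<24)
    cx,cy=(257,166) if c=="top" else (248,210)
    cork=(H>8)&(H<16)&(S>90)&(V>130)&(abs(xx-cx)<36)&(abs(yy-cy)<36)
    for n,m,z in [("foot",red,.008),("cork",cork,.005)]:
        p=np.argwhere(m)[:,::-1].astype(np.float32)
        k,l,st,ce=cv2.connectedComponentsWithStats(m.astype(np.uint8))
        if n=="cork":
            i=1+st[1:,4].argmax();p=np.argwhere(l==i)[:,::-1].astype(np.float32)
        w=np.array([at_z(c,q,z)[:2] for q in p],np.float32)
        r=cv2.minAreaRect(w*1000);print(c,n,len(p),r, cv2.minEnclosingCircle(w*1000))
    ims[c]=cv2.resize(im[y-40:y+30,x-45:x+45],None,fx=4.4,fy=4.4,interpolation=cv2.INTER_CUBIC)
cv2.imwrite("pics/crop1.png",np.hstack([ims["top"],ims["scene"]]))
E
python3 m.py
```

```text
top foot 305 ((482.6463623046875, -190.6849822998047), (91.20216369628906, 58.05649948120117), 65.03234100341797) ((482.2903747558594, -190.1091766357422), 51.125587463378906)
top cork 2493 ((536.51025390625, -17.363174438476562), (141.1104736328125, 140.0037841796875), 46.7088623046875) ((536.1504516601562, -17.13925552368164), 72.12489318847656)
scene foot 176 ((480.6023254394531, -188.6157684326172), (92.40162658691406, 63.061744689941406), 65.85187530517578) ((477.17132568359375, -185.97708129882812), 50.72129821777344)Traceback (most recent call last):
  File "m.py", line 17, in <module>
    w=np.array([at_z(c,q,z)[:2] for q in p],np.float32)
                ~~~~^^^^^^^
  File "h.py", line 12, in at_z
    o,d=ray(cam,px);return o+d*(z-o[2])/d[2]
        ~~~^^^^^^^^
  File "h.py", line 4, in ray
    c=ctrl.calibration(cam);K=np.array(c["K"]);
ValueError: time passes only in moves, steps and waits
```

```bash
python3 - <<'E'
import cv2,numpy as np
o=[]
for c,x,y in [("top",327,188),("scene",302,175)]:
    im=cv2.imread(f"pics/{c}1.png");o.append(cv2.resize(im[y-40:y+30,x-45:x+45],None,fx=4.4,fy=4.4,interpolation=cv2.INTER_CUBIC))
cv2.imwrite("pics/crop1.png",np.hstack(o))
E
```

```text
(no output)
```

View pics/crop1.png

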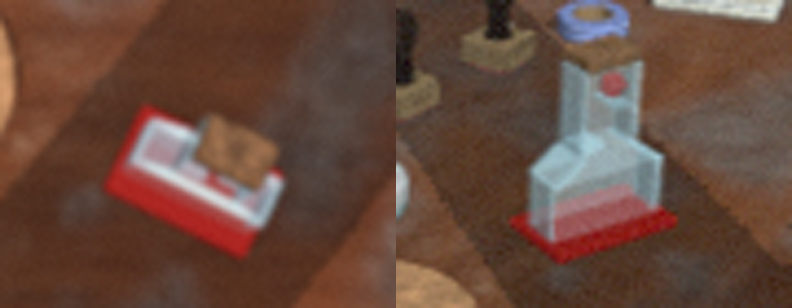

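The bead shows in the red bottle's neck (crop 613,83), so the choice is confirmed. The foot centre is (0.483,-0.191) with yaw about -25°, and the coaster is at (0.536,-0.017).

```bash
cat >> h.py <<'E'
from scipy.spatial.transform import Rotation as Ro
def goal(g,yaw,tilt=0):
    "grasp point g (world), tool y at yaw -> dp, angular from now"
    s=ctrl.state();R=np.array(s["orientation"]);p=np.array(s["eef_pos"])
    y=np.array([np.cos(yaw),np.sin(yaw),0]);x=np.array([0,0,-1.]);Rt=np.c_[x,y,np.cross(x,y)]
    if tilt: Rt=Rt@Ro.from_rotvec([0,tilt,0]).as_matrix()
    t=np.array(g)-Rt[:,0]*.155
    print("dp",np.round(R.T@(t-p),4),"ang",np.round(Ro.from_matrix(R.T@Rt).as_rotvec(),4))
E
python3 -c "
from h import *
goal([.483,-.191,.25],np.radians(-25))"
```

```text
dp [-3.000e-04 -1.926e-01 -3.991e-01] ang [-8.167e-01 -1.000e-04  2.000e-04]
```

```bash
python3 -m creep '[{"grip":0,"dp":[0,-0.096,-0.2],"angular":[-0.41,0,0]},{"grip":0,"dp":[0,-0.096,-0.2],"angular":[-0.41,0,0]},{"grip":0,"dp":[0,-0.096,-0.2],"angular":[-0.41,0,0]},{"grip":0,"dp":[0,-0.096,-0.2],"angular":[-0.41,0,0]},{"grip":0,"dp":[0,-0.193,-0.399],"angular":[-0.817,0,0]},{"grip":0,"dp":[0,-0.193,-0.399],"angular":[-0.817,0,0]},{"grip":0,"dp":[0,-0.193,-0.399],"angular":[-0.817,0,0]},{"grip":0,"dp":[0,-0.193,-0.399],"angular":[-0.817,0,0]},{"grip":0,"dp":[0,-0.193,-0.399],"angular":[-0.817,0,0]},{"grip":0,"dp":[0,-0.193,-0.399],"angular":[-0.817,0,0]},{"grip":0,"dp":[0,-0.193,-0.399],"angular":[-0.817,0,0]},{"grip":0,"dp":[0,-0.193,-0.399],"angular":[-0.817,0,0]},{"grip":0,"dp":[0,-0.193,-0.399],"angular":[-0.817,0,0]},{"grip":0,"dp":[0,-0.193,-0.399],"angular":[-0.817,0,0]}]'
python3 - <<'E'
from h import *
np.set_printoptions(precision=4,suppress=True)
s=ctrl.state();print(s["eef_pos"],s["qpos"],s["clock"])
im=ctrl.camera("wrist");save("w1",im)
c=ctrl.calibration("wrist");K=np.array(c["K"])
W=np.eye(4);W[:3,:3]=s["orientation"];W[:3,3]=s["eef_pos"];T=W@np.array(c["tool_from_camera"])
hsv=cv2.cvtColor(im,cv2.COLOR_RGB2HSV);H,S,V=cv2.split(hsv)
m=(((H<5)|(H>174))&(S>150)&(V>70)).astype(np.uint8)
k,l,st,ce=cv2.connectedComponentsWithStats(m)
i=1+st[1:,4].argmax();print(st[i])
p=np.argwhere(l==i)[:,::-1]
w=[]
for q in p:
    d=np.linalg.inv(K)@[*q,1];d=T[:3,:3]@[d[0],-d[1],-d[2]];w.append((T[:3,3]+d*(.008-T[2,3])/d[2])[:2]*1000)
print(cv2.minAreaRect(np.array(w,np.float32)))
goal([.483,-.191,.09],np.radians(-25))
E
```

```text
clock: 1.67
eef_pos: [0.4825, -0.1906, 0.4046]
orientation: [[-0.001, 0.907, -0.422], [0.0, -0.422, -0.907], [-1.0, -0.001, 0.0]]
contact_force: [-1.1, 0.2, 0.1]
opening: 0.0854
[ 0.4825 -0.1906  0.4046] [-0.3762  0.228  -0.0275  1.316  -0.0002  1.6299] 1.6667
[ 234  132   44   67 1086]
((484.1346435546875, -191.40664672851562), (88.3596420288086, 55.688106536865234), 65.13883972167969)
dp [ 0.1597  0.0007 -0.0004] ang [-0.0001  0.0001  0.0004]
```

View pics/w1.png

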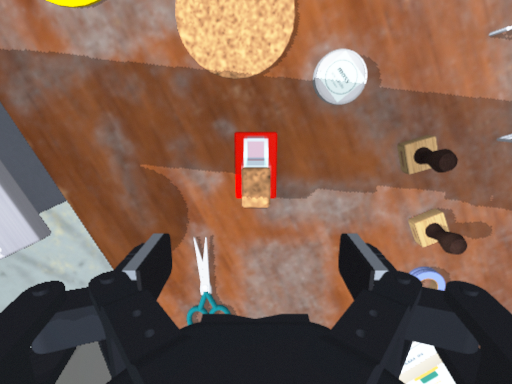

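The wrist view shows the bottle at (256,165), centred between the fingers at (0.484,-0.191) with yaw -25°, which agrees with the first fix. I'll descend and grip.

```bash
python3 -m creep '[{"grip":0,"dp":[0.035,0.001,0],"angular":[0,0,0]},{"grip":0,"dp":[0.07,0.001,0],"angular":[0,0,0]},{"grip":0,"dp":[0.105,0.001,0],"angular":[0,0,0]},{"grip":0,"dp":[0.135,0.001,0],"angular":[0,0,0]},{"grip":0,"dp":[0.155,0.001,0],"angular":[0,0,0]},{"grip":0,"dp":[0.163,0.001,0],"angular":[0,0,0]},{"grip":0,"dp":[0.163,0.001,0],"angular":[0,0,0]},{"grip":1,"dp":[0.163,0.001,0],"angular":[0,0,0]},{"grip":1,"dp":[0.163,0.001,0],"angular":[0,0,0]},{"grip":1,"dp":[0.163,0.001,0],"angular":[0,0,0]},{"grip":1,"dp":[0.163,0.001,0],"angular":[0,0,0]},{"grip":1,"dp":[0.163,0.001,0],"angular":[0,0,0]},{"grip":1,"dp":[0.163,0.001,0],"angular":[0,0,0]},{"grip":1,"dp":[0.163,0.001,0],"angular":[0,0,0]},{"grip":1,"dp":[0.163,0.001,0],"angular":[0,0,0]},{"grip":1,"dp":[0.163,0.001,0],"angular":[0,0,0]},{"grip":1,"dp":[0.163,0.001,0],"angular":[0,0,0]}]'
```

```text
clock: 3.13
eef_pos: [0.4833, -0.1916, 0.2426]
orientation: [[0.001, 0.906, -0.423], [-0.001, -0.423, -0.906], [-1.0, 0.001, 0.0]]
contact_force: [-1.4, 0.3, 6.0]
opening: 0.0275
```

```bash
python3 -m creep '[{"grip":1,"dp":[-0.02,0,0],"angular":[0,0,0]},{"grip":1,"dp":[-0.05,0,0],"angular":[0,0,0]},{"grip":1,"dp":[-0.08,0,0],"angular":[0,0,0]},{"grip":1,"dp":[-0.11,0,0],"angular":[0,0,0]},{"grip":1,"dp":[-0.13,0,0],"angular":[0,0,0]},{"grip":1,"dp":[-0.14,0,0],"angular":[0,0,0]},{"grip":1,"dp":[-0.14,0,0],"angular":[0,0,0]},{"grip":1,"dp":[-0.14,0,0],"angular":[0,0,0]}]'
python3 -m creep '[{"grip":1,"dp":[0.001,0,-0.018],"angular":[0,-0.117,0]},{"grip":1,"dp":[0.004,0,-0.036],"angular":[0,-0.233,0]},{"grip":1,"dp":[0.009,0,-0.053],"angular":[0,-0.35,0]},{"grip":1,"dp":[0.017,0,-0.07],"angular":[0,-0.467,0]},{"grip":1,"dp":[0.026,0,-0.085],"angular":[0,-0.583,0]},{"grip":1,"dp":[0.037,0,-0.1],"angular":[0,-0.7,0]},{"grip":1,"dp":[0.037,0,-0.1],"angular":[0,-0.7,0]},{"grip":1,"dp":[0.037,0,-0.1],"angular":[0,-0.7,0]},{"grip":1,"dp":[0.037,0,-0.1],"angular":[0,-0.7,0]},{"grip":1,"dp":[0.037,0,-0.1],"angular":[0,-0.7,0]},{"grip":1,"dp":[0.037,0,-0.1],"angular":[0,-0.7,0]},{"grip":1,"dp":[0.037,0,-0.1],"angular":[0,-0.7,0]},{"grip":1,"dp":[0.037,0,-0.1],"angular":[0,-0.7,0]},{"grip":1,"dp":[0.037,0,-0.1],"angular":[0,-0.7,0]},{"grip":1,"dp":[0.037,0,-0.1],"angular":[0,-0.7,0]}]'
python3 - <<'E'
from h import *
print(ctrl.state()["qpos"])
im=ctrl.camera("scene");save("s2",cv2.resize(im[60:260,180:420],None,fx=3,fy=3))
E
```

```text
clock: 3.8
eef_pos: [0.4831, -0.1914, 0.382]
orientation: [[0.001, 0.906, -0.423], [-0.001, -0.423, -0.906], [-1.0, 0.001, 0.0]]
contact_force: [0.1, -0.2, -1.1]
opening: 0.0274
clock: 5.05
eef_pos: [0.5253, -0.101, 0.3453]
orientation: [[-0.271, 0.906, -0.324], [-0.584, -0.423, -0.693], [-0.765, 0.001, 0.644]]
contact_force: [0.4, 0.1, -1.3]
opening: 0.0271
[-4.11576331e-02  4.18621494e-01 -1.17135359e-03  1.46350057e+00
 -6.36945826e-01  2.07071593e+00]
```

View pics/s2.png

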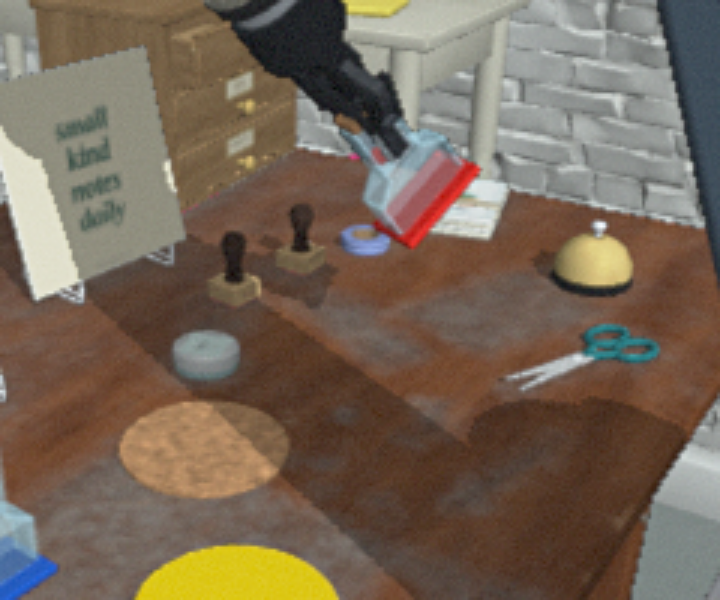

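The scene view shows the bottle leaning about 40° to +y with the fingers on its neck and no slip. Now I'll swing to -y.

```bash
python3 -m creep '[{"grip":1,"dp":[0.001,0,0.018],"angular":[0,0.117,0]},{"grip":1,"dp":[0.004,0,0.036],"angular":[0,0.233,0]},{"grip":1,"dp":[0.009,0,0.053],"angular":[0,0.35,0]},{"grip":1,"dp":[0.017,0,0.07],"angular":[0,0.467,0]},{"grip":1,"dp":[0.026,0,0.085],"angular":[0,0.583,0]},{"grip":1,"dp":[0.037,0,0.1],"angular":[0,0.7,0]},{"grip":1,"dp":[0.049,0,0.113],"angular":[0,0.817,0]},{"grip":1,"dp":[0.063,0,0.125],"angular":[0,0.933,0]},{"grip":1,"dp":[0.078,0,0.134],"angular":[0,1.05,0]},{"grip":1,"dp":[0.094,0,0.143],"angular":[0,1.167,0]},{"grip":1,"dp":[0.111,0,0.149],"angular":[0,1.283,0]},{"grip":1,"dp":[0.129,0,0.153],"angular":[0,1.4,0]},{"grip":1,"dp":[0.129,0,0.153],"angular":[0,1.4,0]},{"grip":1,"dp":[0.129,0,0.153],"angular":[0,1.4,0]},{"grip":1,"dp":[0.129,0,0.153],"angular":[0,1.4,0]},{"grip":1,"dp":[0.129,0,0.153],"angular":[0,1.4,0]},{"grip":1,"dp":[0.129,0,0.153],"angular":[0,1.4,0]},{"grip":1,"dp":[0.129,0,0.153],"angular":[0,1.4,0]},{"grip":1,"dp":[0.129,0,0.153],"angular":[0,1.4,0]},{"grip":1,"dp":[0.129,0,0.153],"angular":[0,1.4,0]}]'
python3 - <<'E'
from h import *
print(ctrl.state()["qpos"])
im=ctrl.camera("scene");save("s3",cv2.resize(im[60:260,180:420],None,fx=3,fy=3))
print(ctrl.landmark_of("scene","bead_red"))
goal([.483,-.191,.227],np.radians(-25))
E
```

```text
clock: 6.77
eef_pos: [0.4409, -0.2818, 0.3455]
orientation: [[0.273, 0.907, -0.322], [0.583, -0.422, -0.694], [-0.765, 0.002, -0.644]]
contact_force: [-0.3, -1.4, -0.6]
opening: 0.027
[-0.72679323  0.36594128 -0.07652801  1.36345426  0.665196    1.1974451 ]
[]
dp [ 3.650e-02 -1.000e-04 -1.004e-01] ang [ 0.0007 -0.6998 -0.0015]
```

View pics/s3.png

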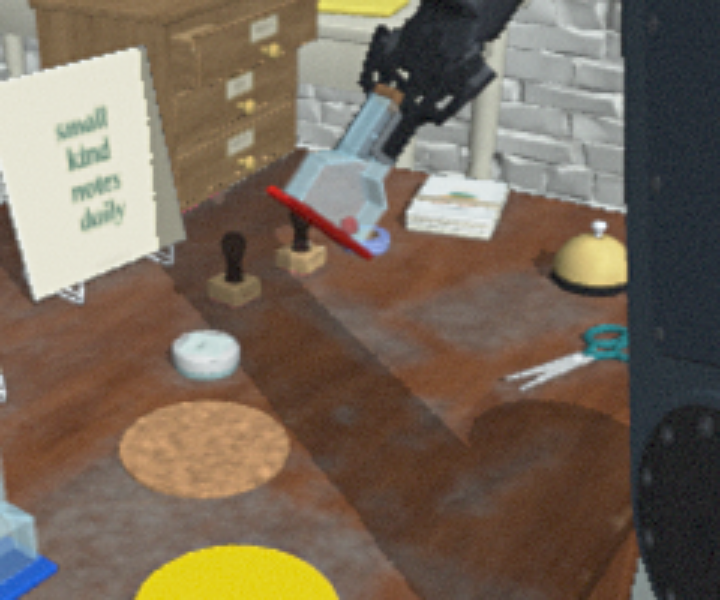

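The bead is in the belly (picture 349,226). Next I bring the bottle upright and carry it over the coaster.

```bash
python3 -m creep '[{"grip":1,"dp":[0.001,0,-0.018],"angular":[0,-0.117,0]},{"grip":1,"dp":[0.004,0,-0.036],"angular":[0,-0.233,0]},{"grip":1,"dp":[0.009,0,-0.053],"angular":[0,-0.35,0]},{"grip":1,"dp":[0.017,0,-0.07],"angular":[0,-0.467,0]},{"grip":1,"dp":[0.026,0,-0.085],"angular":[0,-0.583,0]},{"grip":1,"dp":[0.0365,0,-0.1],"angular":[0,-0.7,0]},{"grip":1,"dp":[0.0365,0,-0.1],"angular":[0,-0.7,0]},{"grip":1,"dp":[0.0365,0,-0.1],"angular":[0,-0.7,0]},{"grip":1,"dp":[0.0365,0,-0.1],"angular":[0,-0.7,0]}]'
python3 - <<'E'
from h import *
goal([.536,-.017,.227],np.radians(-25))
E
```

```text
clock: 7.62
eef_pos: [0.4828, -0.1915, 0.3815]
orientation: [[0.002, 0.907, -0.422], [0.002, -0.422, -0.907], [-1.0, 0.001, -0.003]]
contact_force: [-0.6, -0.4, -1.2]
opening: 0.0273
dp [-1.000e-04 -2.540e-02 -1.806e-01] ang [ 0.0008 -0.0028 -0.0007]
```

```bash
python3 -m creep '[{"grip":1,"dp":[0,-0.003,-0.02],"angular":[0,-0.003,0]},{"grip":1,"dp":[0,-0.007,-0.05],"angular":[0,-0.003,0]},{"grip":1,"dp":[0,-0.012,-0.085],"angular":[0,-0.003,0]},{"grip":1,"dp":[0,-0.017,-0.12],"angular":[0,-0.003,0]},{"grip":1,"dp":[0,-0.022,-0.155],"angular":[0,-0.003,0]},{"grip":1,"dp":[0,-0.025,-0.175],"angular":[0,-0.003,0]},{"grip":1,"dp":[0,-0.025,-0.181],"angular":[0,-0.003,0]},{"grip":1,"dp":[0,-0.025,-0.181],"angular":[0,-0.003,0]},{"grip":1,"dp":[0,-0.025,-0.181],"angular":[0,-0.003,0]}]'
python3 - <<'E'
from h import *
a=ctrl.camera("scene");b=ctrl.camera("wrist")
save("s4",np.hstack([cv2.resize(a[60:260,150:350],(400,400)),cv2.resize(b[:300,106:406],(400,400))]))
E
```

```text
clock: 8.37
eef_pos: [0.5363, -0.0181, 0.3816]
orientation: [[-0.0, 0.906, -0.423], [0.0, -0.423, -0.906], [-1.0, -0.0, -0.0]]
contact_force: [-0.2, 0.2, -1.2]
opening: 0.0273
```

View pics/s4.png

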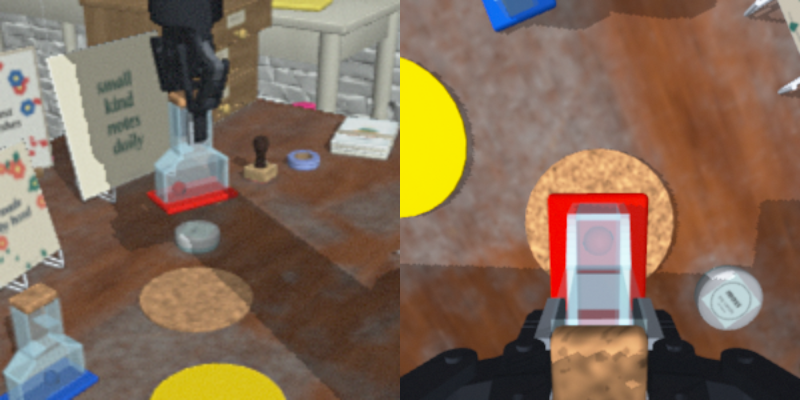

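The bottle hangs upright over the cork with the bead in its belly (left 180,188; right 598,238). Lowering to TCP z ≈ 0.248.

```bash
python3 -m creep '[{"grip":1,"dp":[0.03,0,0.001],"angular":[0,0,0]},{"grip":1,"dp":[0.065,0,0.001],"angular":[0,0,0]},{"grip":1,"dp":[0.09,0,0.001],"angular":[0,0,0]},{"grip":1,"dp":[0.11,0,0.001],"angular":[0,0,0]},{"grip":1,"dp":[0.12,0,0.001],"angular":[0,0,0]},{"grip":1,"dp":[0.126,0,0.001],"angular":[0,0,0]},{"grip":1,"dp":[0.13,0,0.001],"angular":[0,0,0]},{"grip":1,"dp":[0.132,0,0.001],"angular":[0,0,0]},{"grip":1,"dp":[0.133,0,0.001],"angular":[0,0,0]},{"grip":1,"dp":[0.133,0,0.001],"angular":[0,0,0]},{"grip":1,"dp":[0.133,0,0.001],"angular":[0,0,0]}]'
```

```text
clock: 9.38
eef_pos: [0.536, -0.0193, 0.2496]
orientation: [[0.001, 0.906, -0.424], [-0.0, -0.424, -0.906], [-1.0, 0.001, -0.0]]
contact_force: [-0.4, 0.5, -2.2]
opening: 0.0273
```

```bash
python3 -m creep '[{"grip":1,"dp":[0.001,0,-0.002],"angular":[0,0,0]},{"grip":1,"dp":[0.002,0,-0.002],"angular":[0,0,0]},{"grip":1,"dp":[0.002,0,-0.002],"angular":[0,0,0]},{"grip":1,"dp":[0.002,0,-0.002],"angular":[0,0,0]}]'
```

```text
clock: 9.72
eef_pos: [0.537, -0.0174, 0.2477]
orientation: [[0.002, 0.906, -0.423], [-0.0, -0.423, -0.906], [-1.0, 0.002, -0.001]]
contact_force: [-0.2, -0.5, -0.6]
opening: 0.0273
```

```bash
python3 -m creep '[{"grip":1,"dp":[0.001,0,0],"angular":[0,0,0]},{"grip":1,"dp":[0.001,0,0],"angular":[0,0,0]},{"grip":0.6,"dp":[0.001,0,0],"angular":[0,0,0]},{"grip":0.5,"dp":[0.001,0,0],"angular":[0,0,0]},{"grip":0.3,"dp":[0.001,0,0],"angular":[0,0,0]},{"grip":0,"dp":[0.001,0,0],"angular":[0,0,0]},{"grip":0,"dp":[0.001,0,0],"angular":[0,0,0]},{"grip":0,"dp":[0.001,0,0],"angular":[0,0,0]},{"grip":0,"dp":[0.001,0,0],"angular":[0,0,0]},{"grip":0,"dp":[0.001,0,0],"angular":[0,0,0]},{"grip":0,"dp":[0.001,0,0],"angular":[0,0,0]},{"grip":0,"dp":[0.001,0,0],"angular":[0,0,0]}]'
```

```text
clock: 10.72
eef_pos: [0.537, -0.0174, 0.2467]
orientation: [[0.002, 0.906, -0.423], [-0.0, -0.423, -0.906], [-1.0, 0.001, -0.001]]
contact_force: [-0.6, -0.3, -0.5]
opening: 0.0855
```

```bash
python3 -m creep '[{"grip":0,"dp":[-0.02,0,0],"angular":[0,0,0]},{"grip":0,"dp":[-0.05,0,0],"angular":[0,0,0]},{"grip":0,"dp":[-0.085,0,0],"angular":[0,0,0]},{"grip":0,"dp":[-0.12,0,0],"angular":[0,0,0]},{"grip":0,"dp":[-0.15,0,0],"angular":[0,0,0]},{"grip":0,"dp":[-0.16,0,0],"angular":[0,0,0]},{"grip":0,"dp":[-0.16,0,0],"angular":[0,0,0]},{"grip":0,"dp":[-0.16,0,0],"angular":[0,0,0]},{"grip":0,"dp":[-0.16,0,0],"angular":[0,0,0]}]'
python3 - <<'E'
from h import *
np.set_printoptions(precision=4,suppress=True)
s=ctrl.state()
b=ctrl.camera("wrist")
c=ctrl.calibration("wrist");K=np.array(c["K"])
a=ctrl.camera("scene")
save("s5",np.hstack([cv2.resize(a[120:280,150:310],(400,400)),cv2.resize(b[:300,106:406],(400,400))]))
W=np.eye(4);W[:3,:3]=s["orientation"];W[:3,3]=s["eef_pos"];T=W@np.array(c["tool_from_camera"])
H,S,V=cv2.split(cv2.cvtColor(b,cv2.COLOR_RGB2HSV))
for n,m,z in [("foot",((H<5)|(H>174))&(S>150)&(V>70),.013),("cork",(H>8)&(H<18)&(S>90)&(V>120),.005)]:
    m=m.astype(np.uint8)
    if n=="cork": m=cv2.morphologyEx(m,cv2.MORPH_OPEN,np.ones((5,5)))
    k,l,st,ce=cv2.connectedComponentsWithStats(m);i=1+st[1:,4].argmax()
    w=[]
    for q in np.argwhere(l==i)[:,::-1]:
        d=np.linalg.inv(K)@[*q,1];d=T[:3,:3]@[d[0],-d[1],-d[2]];w.append((T[:3,3]+d*(z-T[2,3])/d[2])[:2]*1000)
    w=np.array(w,np.float32);print(n,st[i],cv2.minAreaRect(w),cv2.minEnclosingCircle(w))
print(s["clock"])
E
```

```text
clock: 11.47
eef_pos: [0.5364, -0.0174, 0.4049]
orientation: [[-0.001, 0.906, -0.423], [-0.0, -0.423, -0.906], [-1.0, -0.001, 0.0]]
contact_force: [-0.1, -0.2, -0.6]
opening: 0.0853
foot [ 235  131   43   68 1024] ((538.641357421875, -16.923397064208984), (88.63929748535156, 54.42464828491211), 64.7210922241211) ((538.6588745117188, -16.926939010620117), 50.21261215209961)
cork [  169    15   343   201 32665] ((655.024169921875, -11.868118286132812), (245.697021484375, 448.5462951660156), 66.46259307861328) ((639.9042358398438, -38.59065246582031), 228.66650390625)
11.4667
```

View pics/s5.png

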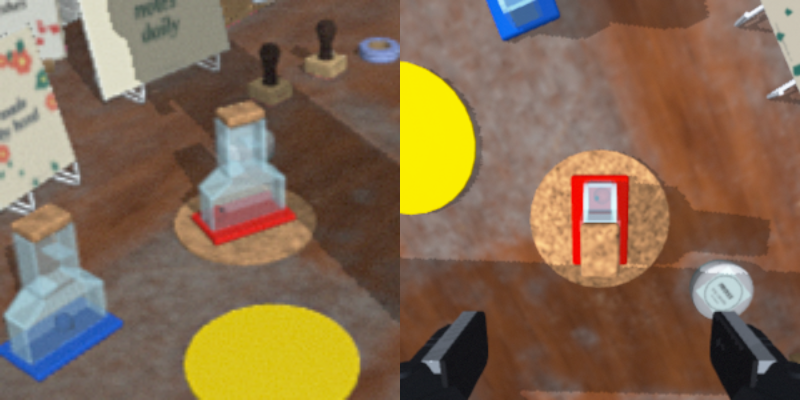

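The bottle stands upright on the cork, its foot centre about 3 mm from the coaster's. The bead is at the belly bottom (left 220,212), and the blue bottle is untouched.

```bash
python3 -c "
from plant import ctrl
print(ctrl.hand_in())"
```

```text
the job is handed in; nothing more can be done
None
```

The job is done and handed in, with the arm finished at about 11.5 s. I gripped the red-footed bottle by its neck and rocked it 40° to +y and then 40° to -y. The bead dropped into the belly, and I stood the bottle on the cork coaster and let go.

- **Bottle position:** in the last wrist picture the foot centre was at (0.539, -0.017). The coaster measured (0.536, -0.017), so they are about 3 mm apart.
- **Bottle and bead:** in the last pictures the bottle stood upright. The bead showed in the belly, most clearly at the end of the -y swing and while hanging over the coaster, and only faintly in the last one.
- **Robot and blue bottle:** the gripper was open and well clear. The blue-footed bottle still stood and looked unmoved, though I did not measure its final position.
- **Checks that failed:**
  - The colour-mask re-measure of the coaster in the last wrist picture merged with the wood of the table, so the coaster position comes from the first top picture only.
  - My measuring script had also stopped before it reached the coaster in the scene picture.
  - The network did not find the bead when I asked for it, so I judged the bead by eye.

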